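# Put the gel tray on the transilluminator and hold its eye shield at 45 degrees

## Task

Lift the gel tray out of its casting base, keeping it level, and set it down flat on the dark filter glass of the light box, inside the raised frame, long side along the long side of the glass, and let go of it. Then take the amber eye shield, which stands leaning back open, by its wire handle, bring it forward and down to 45 degrees above its shut (level) position without letting it fall shut, and finish while still holding it there, so that a colleague can cut out the bands beneath it; the shield has no stay and drops if released. Do not disturb the timer, the marker pen or the bottle.

Things in the scene. Friction and masses are not known exactly. Their poses are not given: they have to be found in the camera images.
- tray: Clear open gel tray, 186 (x) x 112 (y) x 36 (z) mm, 0.23 kg, loose in the caster at first, underside 16 mm above the table. Origin: centre of underside; x along its long side. In the middle of each end wall a white upright finger grip, 12 mm thick (x), 44 wide (y), centred at x = +93 or -93 mm, 24 to 46 mm above the underside: pinch either one from above, one finger inside the tray (floor 5 mm).
- caster: Fixed cream casting base, 211 (x) x 178 (y) x 55 (z) mm; the tray lies in it, the long sides alike, with 3 mm side play. Origin: centre of its underside. Its walls beside the tray's long sides rise 47 and 54 mm above the table; at the tray's ends are only low lips, 22 mm high, so the tray's finger grips are free there.
- light_box: Fixed transilluminator: white light box 210 (x, depth) x 260 (y, width) x 60 (z) mm, origin at the centre of its underside, switch side facing its -x. On top a dark filter glass in a raised frame 4 mm high, free inner size 128 (x) x 202 (y) mm. Two round shield rests, 13 mm thick, stand at the front corners (x = -92, y = +-116 mm), tops 106 mm above the table.
- tray_seat (a point): Point on the filter glass, at its centre, 60 mm above the table and level with the surface on which the tray shall stand. Axes as the light box: x to the rear, y along the long side of the glass. The tray's underside centre belongs here, with the tray's x along this y axis.
- shield (a joint): Angle of the amber eye shield in rad: 0 = shut (level), 0.785 = 45 degrees, 1.57 = upright, 1.83 = leaning back against its stop, where it rests at the start. The hinge is nearly free and without spring: behind upright it falls back to the stop, before upright it falls shut.
- shield_hinge (a point): Middle of the shield's hinge axis, at the rear edge of the light box, 110 mm above the table; axes as the light box: the hinge axis is y.
- shield_bar (a point): Middle of the cross bar of the shield's wire handle, moving with the shield: steel bar, 10 mm diameter, parallel to the hinge and 225 mm from it, 78 mm free between its legs. The flat amber panel (236 mm wide, 0.3 kg) lies in the plane of hinge and bar and ends 33 mm short of the bar, so a gripper pointing down can close round the bar at all angles needed; the bar turns between the pads.
- timer: Bystander: white lab timer, 64 x 64 x 20 mm, origin at its underside.
- marker: Bystander: marker pen lying on the table, 135 mm long, 16 mm thick, origin at its underside.
- bottle: Bystander: small bottle with a screw cap, 44 mm diameter, 98 mm high, origin at its underside.

How it is judged:
By the outcome, as a careful person would: the job done as asked, in the order asked, and still so for the second after the job is handed in, while the arm keeps its last pose, push and grip.
It also fails if it takes over 51 s, if anything falls off the work surface, if the arm or the gripper's body presses on something with over 40 N, if the wrist force passes 120 N, or if a joint passes its speed limit or range.

## Robot

A 6-joint arm with a two-finger parallel gripper is mounted at the origin on a cart in front of the work surface, level with it; the furniture and walls round the work are solid. World frame = base frame: x ahead of the robot, y to its left, z up, the work surface at z = 0. Lengths are in m, angles in rad, forces in N, time in s.
With the tool pointing down it reaches from about 0.4 to 0.925 m from the base axis. Payload 3.4 kg.
Tool frame: the origin (TCP) lies midway between the tips of the shut fingers; the grasp point (between the pads) lies 19 mm behind it (bot.pinch_z is the distance from the TCP to the grasp point, in m); z points along the fingers, y is the line along which they close (so a half turn about z gives the same grasp; the last joint's range is limited). The gripper opens to 85 mm and grips with 20 to 120 N. Pads are 22 mm wide; open, the fingers measure 114 mm over their backs; the gripper's body (76 mm by 85 mm) begins 54 mm behind the grasp point. The pads swing forward as they close: fully open they stand 13 mm farther back than shut.
Start: joints at [-1.321, 0.307, 1.506, -0, 1.328, -0.073], TCP at [0.182, -0.545, 0.194] pointing down, gripper open.
Joint ranges: [-3.12, 3.12], [-1.05, 2.28], [0.14, 2.33], [-1.42, 4.57], [0.1, 2.73], [-2.68, 2.68]. Speed limits (rad/s): [2.57, 2.57, 3.14, 3.14, 3.14, 3.14].

## Interface

Orientations are given as a unit quaternion [x, y, z, w].
In Python, from workcell import bot gives the robot as it stands.
- The arm moves only by the tool servo_tool, never from a script. Its argument "commands" is a list of rows, each an object of numbers: "tx", "ty", "tz": the shift along the tool's x, y, z each as a share of 30 mm, from -1 to 1; "rx", "ry", "rz": the turn, a rotation vector about the tool's x, y, z each as a share of 8 degrees, from -1 to 1. A call has 1 to 8 rows; each row shifts and turns the commanded pose from where the row before left it, along the tool's axes as they then stand; what a row does not reach is not made up. A row lasts 1/10 s, in which the tool goes at most 50 mm and 8.59 degrees, less where a joint would pass 70% of its speed; a pose out of reach is approached as far as the arm can. A call with a number of a shift or a turn outside -1 to 1 is refused whole. A call with a gripper value outside its range is refused whole. "grip" is the opening, from 0 (shut) to 1 (fully open), set as the call begins (left out, the last holds). The fingers move at their own pace and stop on an object; the grip force is fixed at half the most. Time passes only in rows, so rows that do not move let the fingers close. It gives the time, the measured TCP pose, the force, the opening and the grip force at its end, in the units of the state.
- bot.get_state(): the state, without advancing time (a new reading comes with each control period).
- bot.get_image(name): name is "scene" or "top" or "wrist"; returns the picture (384x512x3 uint8, red, green, blue); there is no depth.
- bot.camera_info(name): a dict with "fx", "fy", "cx", "cy" (pixels), "k1" (the pictures are not rectified: a ray, as slopes to the right and down, at radius r is drawn at 1 + k1 r^2 times it, then the intrinsics apply), "cam_to_world" (4x4, takes a point from camera to world coordinates). Camera axes: x right, y up, looking along -z (the intrinsics and any distortion apply to the point x, -y, -z); pixel columns grow to the right and rows downward; lengths in m; the calibration is good to about 2 mm. A picture is of the moment at which its call begins: read the wrist's pose just before it. camera_info takes no time and is no camera call; for the wrist camera it gives the pose at the moment of the call.
- bot.job_done(): hands the job in; it is judged then, once.
The state is a dict: "time": time; "joint_positions": joint angles; "joint_velocities": joint speeds; "joint_torque": joint torques, N m; "eef_pos": TCP position; "orientation": TCP orientation; "force": force on the tool from outside, world axes, zero at the start; "ft_torque": the same for the moment, N m; "grip_width": finger opening in m; "grasp_force": force on a finger pad.
Only numpy, scipy, OpenCV 4.12 (cv2) and the standard library are available. Lean on these libraries where they do the work, as an engineer would, in place of code of your own. Each camera call takes 0.05 s, during which the arm holds its last target. There are 200 camera calls.

## Working session

There is one attempt and no reset: what is moved stays moved. The work goes in short steps, Python scripts to look and compute and a tool call to move; the robot and the scene stay as the last step left them, time stands still between calls to the robot, and variables do not carry over. Pictures are saved under pics/ and viewed, at most 10 in all, crops included, and the job is handed in when it is done.

Besides the shell and the picture viewer there is one more tool, called after "Emit:" as name(argument=value, ...) on one line, values as JSON. servo_tool: Moves the arm, as the interface text tells. Shift numbers are shares of 30 mm and turn numbers shares of 8 degrees, none past 1 either way. Its arguments: {"type":"object","properties":{"commands":{"type":"array"},"grip":{"type":"number"}},"required":["commands"]}

```bash
mkdir -p pics; cat > h.py <<'E'
import numpy as np, cv2, json
from workcell import bot
def info(n): return bot.camera_info(n)
def proj(ci,P):
    P=np.atleast_2d(P).astype(float); M=np.linalg.inv(np.array(ci["cam_to_world"]))
    c=P@M[:3,:3].T+M[:3,3]; u=c[:,0]/-c[:,2]; v=-c[:,1]/-c[:,2]; s=1+ci["k1"]*(u*u+v*v)
    return np.c_[ci["cx"]+ci["fx"]*u*s, ci["cy"]+ci["fy"]*v*s]
def ray(ci,px):
    px=np.atleast_2d(px).astype(float); K=np.array([[ci["fx"],0,ci["cx"]],[0,ci["fy"],ci["cy"]],[0,0,1]])
    n=cv2.undistortPoints(px[:,None],K,np.array([ci["k1"],0,0,0.]))[:,0]
    M=np.array(ci["cam_to_world"]); d=np.c_[n[:,0],-n[:,1],-np.ones(len(n))]@M[:3,:3].T
    return M[:3,3],d
def at_z(ci,px,z):
    o,d=ray(ci,px); return o+d*((np.atleast_1d(z)-o[2])/d[:,2])[:,None]
E
python3 - <<'E'
from h import *
for n in ("scene","top"):
    im=bot.get_image(n); cv2.imwrite(f"pics/{n}0.png",cv2.resize(im[:,:,::-1],(800,600),interpolation=cv2.INTER_CUBIC))
    np.save(f"pics/{n}0.npy",im); print(n,{k:np.round(v,3).tolist() for k,v in info(n).items()})
print(bot.get_state(),bot.pinch_z)
E
```

```text
scene {'fx': 354.175, 'fy': 354.175, 'cx': 255.88, 'cy': 190.75, 'k1': -0.043, 'cam_to_world': [[-0.538, -0.64, 0.548, 1.093], [0.843, -0.413, 0.345, 0.286], [0.005, 0.648, 0.762, 0.864], [0.0, 0.0, 0.0, 1.0]]}
top {'fx': 375.753, 'fy': 375.753, 'cx': 263.015, 'cy': 189.525, 'k1': 0.032, 'cam_to_world': [[-0.021, 0.98, -0.199, 0.302], [-1.0, -0.022, -0.005, -0.088], [-0.009, 0.198, 0.98, 1.293], [0.0, 0.0, 0.0, 1.0]]}
{'time': 0.1, 'joint_positions': array([-1.32150889e+00,  3.07500320e-01,  1.50754775e+00, -1.41643818e-05,
        1.32839451e+00, -7.35093549e-02]), 'joint_velocities': array([-0.00164428, -0.00186169, -0.00190128, -0.0004827 , -0.00024985,
        0.00058689]), 'joint_torque': array([ 9.13783297e-04, -4.58531177e+01, -2.52608585e+01,  4.05520044e-07,
        5.54746046e-03,  2.24403527e-05]), 'eef_pos': array([ 0.18219557, -0.54463682,  0.19287011]), 'orientation': array([ 9.87002832e-01,  1.60700201e-01, -8.80368205e-05, -9.20792892e-04]), 'force': array([-0.64317009, -0.48830661, -0.850179  ]), 'ft_torque': array([-0.02760172,  0.04685784,  0.00192842]), 'grasp_force': 0.0, 'grip_width': 0.08590989749359766} 0.0187
```

View pics/scene0.png

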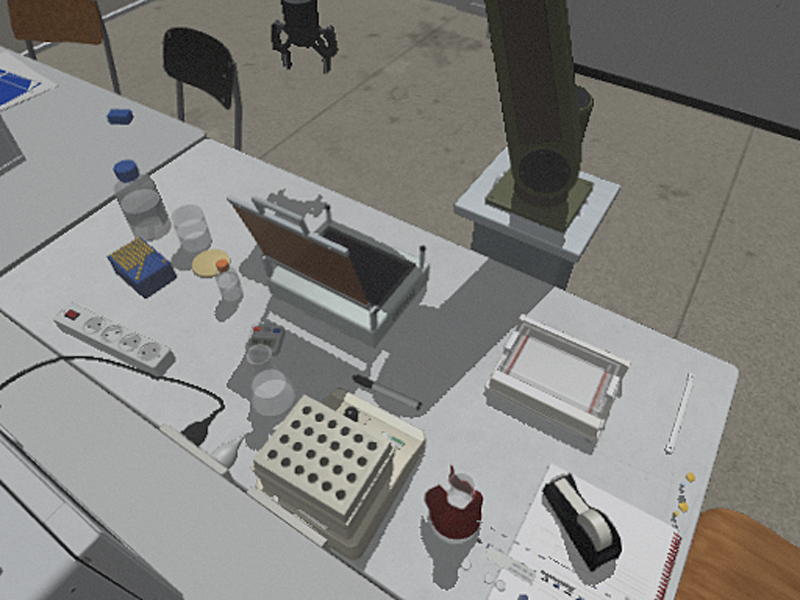

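View pics/top0.png

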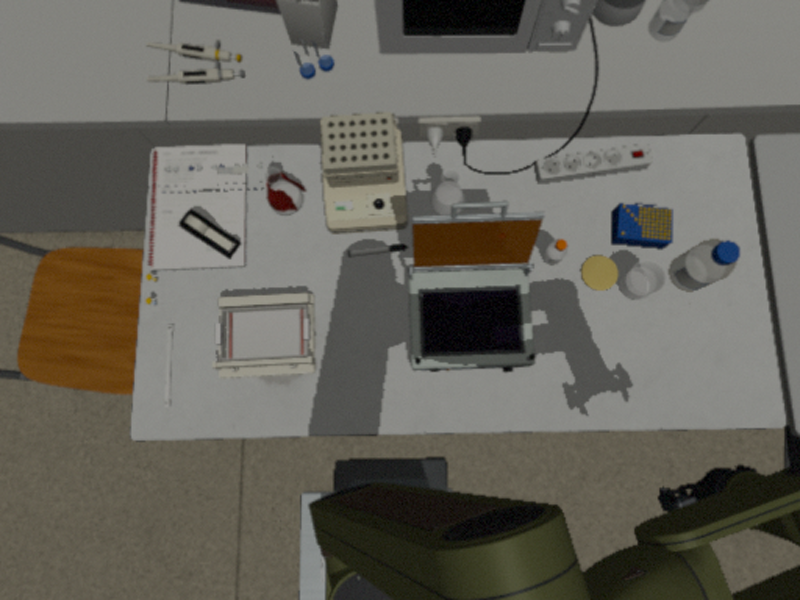

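The scene view shows the caster with tray (around 560,375) and the light box with the shield leaning back (340,265). The top view shows the caster at (265,333) and the light box at (470,315), with the marker at (378,250) and the bottle at (557,250). I'll zoom in on both.

```bash
python3 - <<'E'
from h import *
a=np.load("pics/top0.npy")[:,:,::-1]
A=cv2.resize(a[180:250,130:210],(800,700),interpolation=cv2.INTER_CUBIC)
B=cv2.resize(a[120:245,250:355],None,fx=5,fy=5,interpolation=cv2.INTER_CUBIC)
out=np.zeros((600,800,3),np.uint8)
A=cv2.resize(a[178:248,132:208],None,fx=5,fy=5,interpolation=cv2.INTER_CUBIC) # 380x350
B=cv2.resize(a[125:245,258:342],None,fx=5,fy=5,interpolation=cv2.INTER_CUBIC) # 420x600
out[:350,:380]=A; out[:600,380:]=B
cv2.imwrite("pics/c1.png",np.clip(out*1.5,0,255).astype(np.uint8))
E
```

```text
(no output)
```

View pics/c1.png

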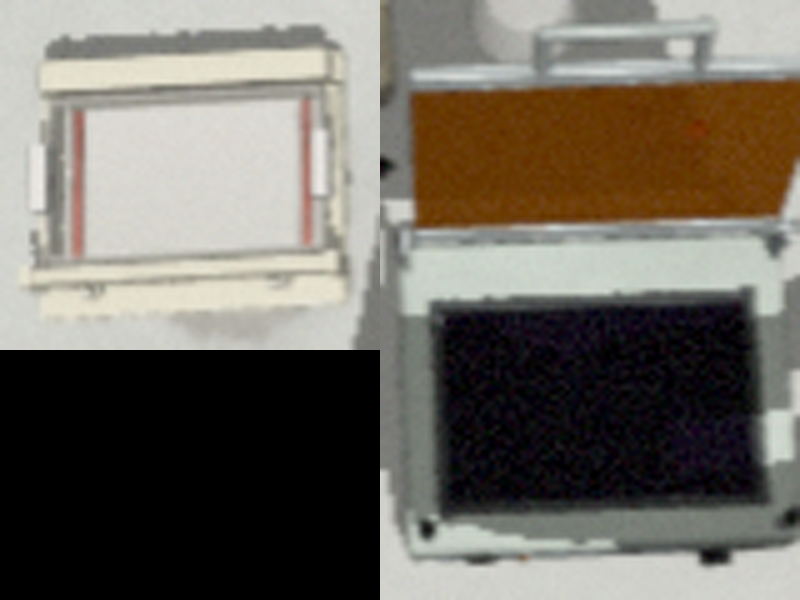

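The crop shows grip tops at (38,178) and (320,162), the glass corners at (437,307), (755,297), (768,502) and (442,510), the rests at (427,527) and (790,517), and the handle bar from (540,33) to (713,26).

```bash
python3 - <<'E'
from h import *
ci=info("top")
L=lambda p:[((x+.5)/5-.5+132,(y+.5)/5-.5+178) for x,y in p]
R=lambda p:[((x-380+.5)/5-.5+258,(y+.5)/5-.5+125) for x,y in p]
g=at_z(ci,L([(38,178),(320,162)]),.062); print("grips",g.round(4),"len",np.linalg.norm(g[0]-g[1]),"mid",g.mean(0), "yaw of +y dir",np.degrees(np.arctan2(*(g[0]-g[1])[[0,1]])))
c=at_z(ci,R([(437,307),(755,297),(768,502),(442,510)]),.060);print("glass",c.round(4),c.mean(0),[np.linalg.norm(c[i]-c[i-1]).round(4) for i in range(4)])
r=at_z(ci,R([(427,527),(790,517)]),.106);print("rests",r.round(4),np.linalg.norm(r[0]-r[1]))
b=at_z(ci,R([(540,33),(713,26)]),.110+.225*np.sin(1.83));print("bar",b.round(4),b.mean(0))
for n,p in (("glass",c[0]-c[1]),("glass2",c[3]-c[2]),("rest",r[0]-r[1]),("bar",b[0]-b[1])): print(n,np.degrees(np.arctan2(p[0],p[1])).round(2))
# light-box frame from fits
th=None
E
```

```text
grips [[0.4813 0.3279 0.062 ]
 [0.4876 0.1423 0.062 ]] len 0.18574035546116482 mid [0.48444989 0.2350951  0.062     ] yaw of +y dir -1.9724545978840817
glass [[ 0.5637 -0.1024  0.06  ]
 [ 0.5657 -0.3155  0.06  ]
 [ 0.4283 -0.316   0.06  ]
 [ 0.4275 -0.1025  0.06  ]] [ 0.4963074  -0.20911474  0.06      ] [np.float64(0.1362), np.float64(0.2131), np.float64(0.1375), np.float64(0.2136)]
rests [[ 0.4123 -0.0922  0.106 ]
 [ 0.4138 -0.3208  0.106 ]] 0.22854728215239606
bar [[ 0.6571 -0.1586  0.3275]
 [ 0.6587 -0.252   0.3275]] [ 0.65789987 -0.20532951  0.32748374]
glass -0.54
glass2 -0.2
rest -0.38
bar -0.99
```

The sizes check out: the grips are 186 mm apart, the rests about 229 mm, and the bar agrees with the hinge geometry. I'll go for the right-hand (−y) grip, turning +16.5° about tool z first and then moving over.

Emit:
servo_tool(commands=[{"rz": 0.69,"tz": -0.5},{"rz": 0.69,"tz": -0.5},{"rz": 0.69,"tz": -0.5},{"tx": 1,"ty": -1},{"tx": 1,"ty": -1},{"tx": 1,"ty": -1},{"tx": 1,"ty": -1},{"tx": 1,"ty": -1}], grip=1)

```text
invalid input
```

Emit:
servo_tool(commands=[{"tx": 1,"ty": -1},{"tx": 1,"ty": -1},{"tx": 1,"ty": -1},{"ty": -1},{"ty": -1},{"ty": -1},{"ty": -1},{"ty": -1}])

```text
invalid input
```

Emit:
servo_tool(commands=[{"tx": 0,"ty": 0,"tz": -0.5,"rx": 0,"ry": 0,"rz": 0.69},{"tx": 0,"ty": 0,"tz": -0.5,"rx": 0,"ry": 0,"rz": 0.69},{"tx": 0,"ty": 0,"tz": -0.5,"rx": 0,"ry": 0,"rz": 0.69}], grip=1.0)

```text
time: 0.4
eef_pos: [0.1822, -0.5448, 0.2385]
orientation: [1.0, 0.015, -0.0, -0.001]
force: [0.2, -0.5, -0.1]
grip_width: 0.0858
grasp_force: 0.0
```

Emit:
servo_tool(commands=[{"tx": 1,"ty": -1,"tz": 0,"rx": 0,"ry": 0,"rz": 0},{"tx": 1,"ty": -1,"tz": 0,"rx": 0,"ry": 0,"rz": 0},{"tx": 1,"ty": -1,"tz": 0,"rx": 0,"ry": 0,"rz": 0},{"tx": 1,"ty": -1,"tz": 0,"rx": 0,"ry": 0,"rz": 0},{"tx": 1,"ty": -1,"tz": 0,"rx": 0,"ry": 0,"rz": 0},{"tx": 1,"ty": -1,"tz": 0,"rx": 0,"ry": 0,"rz": 0},{"tx": 1,"ty": -1,"tz": 0,"rx": 0,"ry": 0,"rz": 0},{"tx": 1,"ty": -1,"tz": 0,"rx": 0,"ry": 0,"rz": 0}])

```text
time: 1.2
eef_pos: [0.4148, -0.2957, 0.2384]
orientation: [1.0, 0.017, -0.0, -0.0]
force: [0.0, -1.9, 0.7]
grip_width: 0.0856
grasp_force: 0.0
```

Emit:
servo_tool(commands=[{"tx": 1,"ty": -1,"tz": 0,"rx": 0,"ry": 0,"rz": 0},{"tx": 0,"ty": -1,"tz": 0,"rx": 0,"ry": 0,"rz": 0},{"tx": 0,"ty": -1,"tz": 0,"rx": 0,"ry": 0,"rz": 0},{"tx": 0,"ty": -1,"tz": 0,"rx": 0,"ry": 0,"rz": 0},{"tx": 0,"ty": -1,"tz": 0,"rx": 0,"ry": 0,"rz": 0},{"tx": 0,"ty": -1,"tz": 0,"rx": 0,"ry": 0,"rz": 0},{"tx": 0,"ty": -1,"tz": 0,"rx": 0,"ry": 0,"rz": 0},{"tx": 0,"ty": -1,"tz": 0,"rx": 0,"ry": 0,"rz": 0}])

```text
time: 2.0
eef_pos: [0.4354, -0.0552, 0.2384]
orientation: [1.0, 0.017, -0.0, -0.0]
force: [0.4, 0.2, 0.2]
grip_width: 0.0857
grasp_force: 0.0
```

Emit:
servo_tool(commands=[{"tx": 0.28,"ty": -0.93,"tz": 0.3,"rx": 0,"ry": 0,"rz": 0},{"tx": 0.28,"ty": -0.93,"tz": 0.3,"rx": 0,"ry": 0,"rz": 0},{"tx": 0.28,"ty": -0.93,"tz": 0.3,"rx": 0,"ry": 0,"rz": 0},{"tx": 0.28,"ty": -0.93,"tz": 0.3,"rx": 0,"ry": 0,"rz": 0},{"tx": 0.28,"ty": -0.93,"tz": 0.3,"rx": 0,"ry": 0,"rz": 0},{"tx": 0.28,"ty": -0.93,"tz": 0.3,"rx": 0,"ry": 0,"rz": 0},{"tx": 0.28,"ty": -0.93,"tz": 0.3,"rx": 0,"ry": 0,"rz": 0},{"tx": 0,"ty": 0,"tz": 0,"rx": 0,"ry": 0,"rz": 0}])

```text
time: 2.8
eef_pos: [0.488, 0.1435, 0.1741]
orientation: [1.0, 0.018, -0.001, -0.001]
force: [-0.7, -0.4, 0.2]
grip_width: 0.0852
grasp_force: 0.0
```

```bash
python3 - <<'E'
from h import *
ci=info("wrist"); im=bot.get_image("wrist"); np.save("pics/w1.npy",im); json.dump({k:np.array(v).tolist() for k,v in ci.items()},open("pics/w1.json","w"))
print(bot.get_state()["eef_pos"],np.array(ci["cam_to_world"]).round(3))
a=np.load("pics/scene0.npy")
B=cv2.resize(a[115:225,140:280],(560,440),interpolation=cv2.INTER_CUBIC)
out=np.zeros((600,800,3),np.uint8); 
cv2.imwrite("pics/w1.png",cv2.resize(im[:,:,::-1],(800,600))); cv2.imwrite("pics/s1.png",np.clip(B[:,:,::-1]*1.3,0,255))
E
```

```text
[0.48760264 0.14182943 0.17457809] [[ 0.037  0.964  0.265  0.555]
 [-0.999  0.036  0.009  0.145]
 [-0.001 -0.265  0.964  0.353]
 [ 0.     0.     0.     1.   ]][ WARN:0@1.409] global loadsave.cpp:1063 imwrite_ Unsupported depth image for selected encoder is fallbacked to CV_8U.
```

View pics/w1.png

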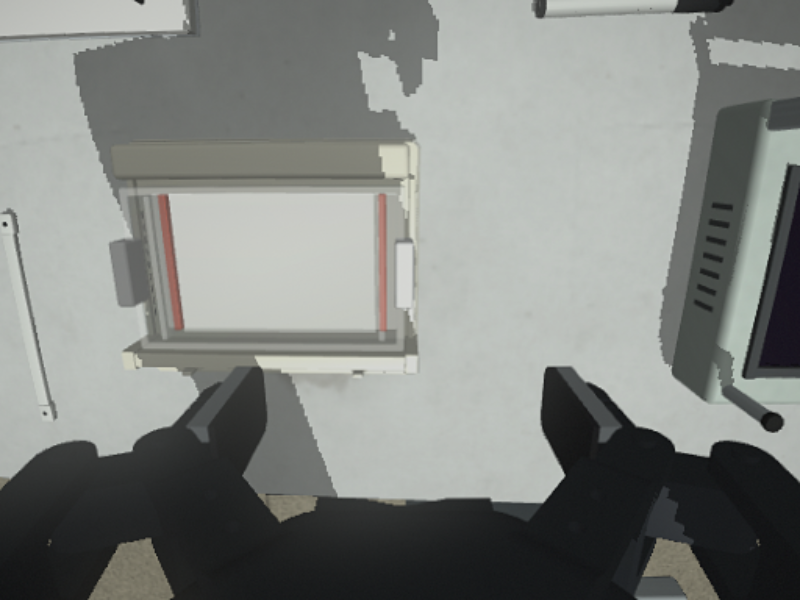

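View pics/s1.png

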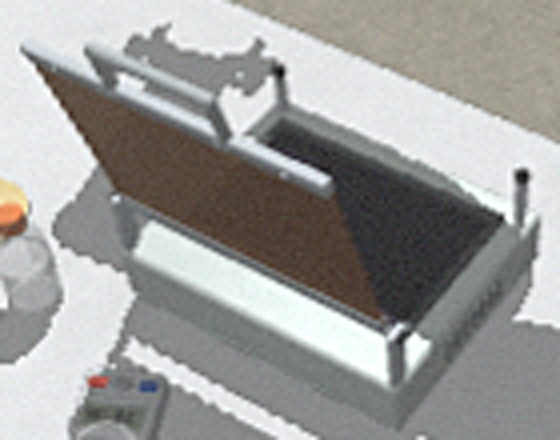

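The wrist view shows the right grip top at (405,273), with the tray's long walls horizontal in the image. The scene crop shows the rest tops at (279,70) and (521,175).

```bash
python3 - <<'E'
from h import *
ci=json.load(open("pics/w1.json")); ci["cam_to_world"]=np.array(ci["cam_to_world"])
f=lambda p:(np.array(p)+.5)/1.5625-.5
print("grip",at_z(ci,f([(405,273.5)]),.062).round(4), "marker/rest L", at_z(ci,f([(772,423)]),.106).round(4))
w=at_z(ci,f([(133,179),(408,179)]),.052);print("yaw",np.degrees(np.arctan2(*(w[0]-w[1])[[0,1]])))
s=info("scene"); S=lambda p:(np.array(p)+.5)/4-.5+np.array([140,115])
r=at_z(s,S([(279,70),(521,175)]),.106); print("rests",r.round(4),np.linalg.norm(r[0]-r[1]))
b=at_z(s,S([(98,48),(213,100)]),.3275+.004); print("bar",b.round(4))
g=at_z(s,S([(275,120),(505,218),(386,317)]),.062); print("glass FR,FL,RL",g.round(4))
E
```

```text
grip [[0.4901 0.1421 0.062 ]] marker/rest L [[ 0.4141 -0.0889  0.106 ]]
yaw -1.6944773559312385
rests [[ 0.4185 -0.3208  0.106 ]
 [ 0.416  -0.0912  0.106 ]] 0.22959035932779392
bar [[ 0.6608 -0.2416  0.3315]
 [ 0.6599 -0.1558  0.3315]]
glass FR,FL,RL [[ 0.4321 -0.3198  0.062 ]
 [ 0.4246 -0.0989  0.062 ]
 [ 0.5583 -0.1198  0.062 ]]
```

Emit:
servo_tool(commands=[{"tx": 0,"ty": 0,"tz": 0.9,"rx": 0,"ry": 0,"rz": 0},{"tx": 0,"ty": 0,"tz": 0.9,"rx": 0,"ry": 0,"rz": 0},{"tx": 0,"ty": 0,"tz": 0.9,"rx": 0,"ry": 0,"rz": 0},{"tx": 0,"ty": 0,"tz": 0.8,"rx": 0,"ry": 0,"rz": 0},{"tx": 0.05,"ty": 0,"tz": 0.6,"rx": 0,"ry": 0,"rz": 0},{"tx": 0,"ty": 0,"tz": 0.5,"rx": 0,"ry": 0,"rz": 0},{"tx": 0,"ty": 0,"tz": 0,"rx": 0,"ry": 0,"rz": 0},{"tx": 0,"ty": 0,"tz": 0,"rx": 0,"ry": 0,"rz": 0}])

```text
time: 3.65
eef_pos: [0.4895, 0.14, 0.0379]
orientation: [1.0, 0.017, -0.0, 0.0]
force: [-1.3, 1.1, -0.4]
grip_width: 0.0851
grasp_force: 0.0
```

Emit:
servo_tool(commands=[{"tx": 0,"ty": 0,"tz": 0,"rx": 0,"ry": 0,"rz": 0},{"tx": 0,"ty": 0,"tz": 0,"rx": 0,"ry": 0,"rz": 0},{"tx": 0,"ty": 0,"tz": 0,"rx": 0,"ry": 0,"rz": 0},{"tx": 0,"ty": 0,"tz": 0,"rx": 0,"ry": 0,"rz": 0},{"tx": 0,"ty": 0,"tz": 0,"rx": 0,"ry": 0,"rz": 0},{"tx": 0,"ty": 0,"tz": 0,"rx": 0,"ry": 0,"rz": 0},{"tx": 0,"ty": 0,"tz": 0,"rx": 0,"ry": 0,"rz": 0},{"tx": 0,"ty": 0,"tz": 0,"rx": 0,"ry": 0,"rz": 0}], grip=0.0)

```text
time: 4.45
eef_pos: [0.4897, 0.1408, 0.0377]
orientation: [1.0, 0.017, -0.0, 0.0]
force: [-0.7, 1.0, -0.1]
grip_width: 0.0002
grasp_force: 0.0
```

The fingers closed on nothing, so I'll look.

```bash
python3 - <<'E'
from h import *
im=bot.get_image("wrist"); t=bot.get_image("scene")
out=np.hstack([cv2.resize(im[:,:,::-1],(400,300)),cv2.resize(t[180:300,290:450,::-1],(400,300),interpolation=cv2.INTER_CUBIC)])
cv2.imwrite("pics/m1.png",out); print(bot.get_state())
E
```

```text
{'time': 4.55, 'joint_positions': array([ 1.97006947e-01,  3.92691943e-01,  1.84328335e+00, -1.64835363e-05,
        9.05777467e-01,  1.73397355e+00]), 'joint_velocities': array([-0.0006287 , -0.00015862, -0.00180304, -0.00044019,  0.00131314,
        0.0005138 ]), 'joint_torque': array([ 5.40881811e-03, -4.33792913e+01, -1.73722458e+01,  5.65970549e-04,
        1.67279453e-03, -1.98828047e-05]), 'eef_pos': array([0.4896405 , 0.1407572 , 0.03764513]), 'orientation': array([ 9.99856858e-01,  1.69191413e-02, -7.75987771e-05,  2.07196840e-05]), 'force': array([ 0.0681232 , -1.13659043, -0.25572424]), 'ft_torque': array([-0.0078075 ,  0.04332657,  0.03111135]), 'grasp_force': 0.0, 'grip_width': 0.00019964953683109936}
```

View pics/m1.png

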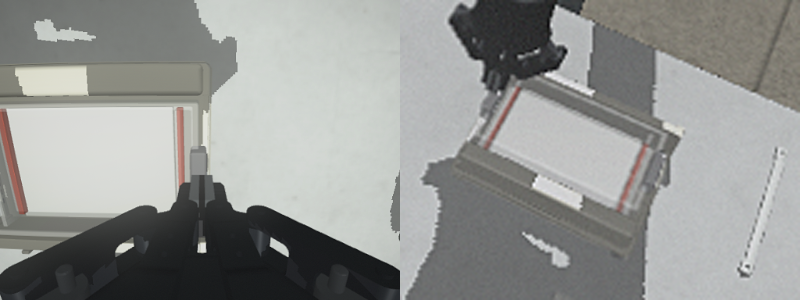

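```bash
python3 - <<'E'
from h import *
st=bot.get_state(); w=info("wrist"); s=info("scene")
W=bot.get_image("wrist")[:,:,::-1]; S=bot.get_image("scene")[:,:,::-1]
p=st["eef_pos"]; pts=[p,p+[0,0,.0187],[.4895,.142,.062],[.4895+.022,.142,.062],[.4895-.022,.142,.062]]
print(proj(w,pts).round(1),proj(s,pts).round(1))
a=cv2.resize(W[170:270,210:310],(400,400),interpolation=cv2.INTER_NEAREST)
q=proj(s,[p])[0].astype(int); x0,y0=q[0]-35,q[1]-25; print(x0,y0)
b=cv2.resize(S[y0:y0+50,x0:x0+50],(400,400),interpolation=cv2.INTER_CUBIC)
cv2.imwrite("pics/m2.png",np.clip(np.hstack([a,b]).astype(float)*1.5,0,255).astype(np.uint8))
E
```

```text
[[257.2 216.4]
 [257.1 227.7]
 [254.8 231.7]
 [256.1 194. ]
 [253.6 266.7]] [[325.2 221.7]
 [326.2 217.9]
 [327.  216.9]
 [323.6 222.3]
 [330.3 211.6]]
290 196
```

View pics/m2.png

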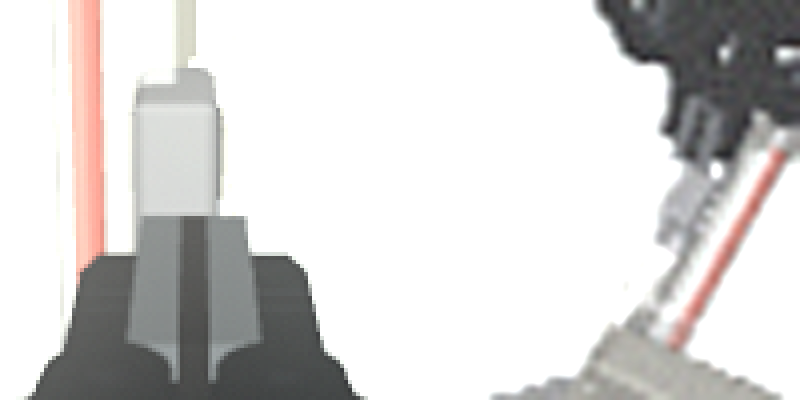

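```bash
python3 - <<'E'
from h import *
w=info("wrist"); s=info("scene"); p=bot.get_state()["eef_pos"]; print(p,w["fx"],np.array(w["cam_to_world"])[:3,3])
o,d=ray(w,[(258.7,223.6)])
for t in np.arange(.10,.2,.01):
    q=o+d[0]*t; print(round(t,2),q.round(4),proj(s,[q])[0].round(1))
E
```

```text
[0.48965325 0.1407705  0.03767432] 297.62691853151375 [0.55622227 0.14249873 0.21640207]
0.1 [0.5188 0.141  0.1229] [325.5 210.6]
0.11 [0.5151 0.1408 0.1136] [325.5 211.7]
0.12 [0.5114 0.1407 0.1043] [325.5 212.9]
0.13 [0.5076 0.1405 0.0949] [325.5 214. ]
0.14 [0.5039 0.1404 0.0856] [325.5 215.1]
0.15 [0.5002 0.1402 0.0762] [325.5 216.2]
0.16 [0.4964 0.1401 0.0669] [325.5 217.2]
0.17 [0.4927 0.1399 0.0575] [325.6 218.2]
0.18 [0.4889 0.1398 0.0482] [325.6 219.3]
0.19 [0.4852 0.1396 0.0388] [325.6 220.3]
```

The visible fingertips triangulate to z≈0.075, not the reported 0.038. They closed about 13 mm above the grip, so the fingers are roughly 37 mm shorter than the TCP suggests. I'll reopen, go lower and check the width.

Emit:
servo_tool(commands=[{"tx": 0,"ty": 0,"tz": 0,"rx": 0,"ry": 0,"rz": 0},{"tx": 0,"ty": 0,"tz": 0,"rx": 0,"ry": 0,"rz": 0},{"tx": 0,"ty": 0,"tz": 0,"rx": 0,"ry": 0,"rz": 0},{"tx": 0,"ty": 0,"tz": 0,"rx": 0,"ry": 0,"rz": 0},{"tx": 0,"ty": 0,"tz": 0,"rx": 0,"ry": 0,"rz": 0},{"tx": 0,"ty": 0,"tz": 0,"rx": 0,"ry": 0,"rz": 0}], grip=1.0)

```text
time: 5.25
eef_pos: [0.4897, 0.1408, 0.0377]
orientation: [1.0, 0.017, 0.0, -0.0]
force: [0.4, 0.4, -0.4]
grip_width: 0.0848
grasp_force: 0.0
```

Emit:
servo_tool(commands=[{"tx": 0,"ty": 0,"tz": 0.3,"rx": 0,"ry": 0,"rz": 0},{"tx": 0,"ty": 0,"tz": 0.3,"rx": 0,"ry": 0,"rz": 0},{"tx": 0,"ty": 0,"tz": 0.2,"rx": 0,"ry": 0,"rz": 0},{"tx": 0,"ty": 0,"tz": 0,"rx": 0,"ry": 0,"rz": 0}])

```text
time: 5.65
eef_pos: [0.4884, 0.1405, 0.0123]
orientation: [1.0, 0.017, -0.001, 0.0]
force: [-1.6, -0.4, -0.8]
grip_width: 0.0854
grasp_force: 0.0
```

Emit:
servo_tool(commands=[{"tx": 0.03,"ty": -0.03,"tz": 0.2,"rx": 0,"ry": 0,"rz": 0},{"tx": 0,"ty": 0,"tz": 0.2,"rx": 0,"ry": 0,"rz": 0},{"tx": 0,"ty": 0,"tz": 0,"rx": 0,"ry": 0,"rz": 0}])

```text
time: 5.95
eef_pos: [0.49, 0.1416, 0.0009]
orientation: [1.0, 0.017, -0.001, 0.0]
force: [-0.6, -0.3, 0.2]
grip_width: 0.0857
grasp_force: 0.0
```

Emit:
servo_tool(commands=[{"tx": 0,"ty": 0,"tz": 0,"rx": 0,"ry": 0,"rz": 0},{"tx": 0,"ty": 0,"tz": 0,"rx": 0,"ry": 0,"rz": 0},{"tx": 0,"ty": 0,"tz": 0,"rx": 0,"ry": 0,"rz": 0},{"tx": 0,"ty": 0,"tz": 0,"rx": 0,"ry": 0,"rz": 0},{"tx": 0,"ty": 0,"tz": 0,"rx": 0,"ry": 0,"rz": 0},{"tx": 0,"ty": 0,"tz": 0,"rx": 0,"ry": 0,"rz": 0},{"tx": 0,"ty": 0,"tz": 0,"rx": 0,"ry": 0,"rz": 0},{"tx": 0,"ty": 0,"tz": 0,"rx": 0,"ry": 0,"rz": 0}], grip=0.0)

```text
time: 6.75
eef_pos: [0.4909, 0.1418, 0.0021]
orientation: [1.0, 0.017, 0.0, -0.0]
force: [-0.8, -0.1, 5.7]
grip_width: 0.0106
grasp_force: 59.3
```

Gripped (10.6 mm, 59 N). Lifting.

Emit:
servo_tool(commands=[{"tx": 0,"ty": 0,"tz": -0.2,"rx": 0,"ry": 0,"rz": 0},{"tx": 0,"ty": 0,"tz": -0.4,"rx": 0,"ry": 0,"rz": 0},{"tx": 0,"ty": 0,"tz": -0.6,"rx": 0,"ry": 0,"rz": 0},{"tx": 0,"ty": 0,"tz": -0.7,"rx": 0,"ry": 0,"rz": 0},{"tx": 0,"ty": 0,"tz": -0.7,"rx": 0,"ry": 0,"rz": 0},{"tx": 0,"ty": 0,"tz": -0.7,"rx": 0,"ry": 0,"rz": 0},{"tx": 0,"ty": 0,"tz": -0.7,"rx": 0,"ry": 0,"rz": 0},{"tx": 0,"ty": 0,"tz": -0.3,"rx": 0,"ry": 0,"rz": 0}])

```text
time: 7.55
eef_pos: [0.4914, 0.1417, 0.133]
orientation: [1.0, 0.017, 0.002, -0.0]
force: [0.7, 0.1, -2.3]
grip_width: 0.0111
grasp_force: 58.9
```

```bash
python3 - <<'E'
from h import *
st=bot.get_state(); print(st["eef_pos"],st["orientation"],st["force"],st["ft_torque"],st["grip_width"],st["grasp_force"])
ci=info("wrist"); W=bot.get_image("wrist")[:,:,::-1]; S=bot.get_image("scene")[:,:,::-1]
np.save("pics/w3.npy",W); json.dump({k:np.array(v).tolist() for k,v in ci.items()},open("pics/w3.json","w"))
cv2.imwrite("pics/m3.png",np.hstack([cv2.resize(W,(400,300)),cv2.resize(S[110:260,290:490],(400,300),interpolation=cv2.INTER_CUBIC)]))
E
```

```text
[0.49140333 0.14172474 0.13304289] [ 9.99855539e-01  1.69266166e-02  1.53868521e-03 -1.51817738e-04] [ 0.65290649  0.05859017 -2.25599073] [-0.23148801  0.02230419  0.03659228] 0.011067487602158945 58.86850297451019
```

View pics/m3.png

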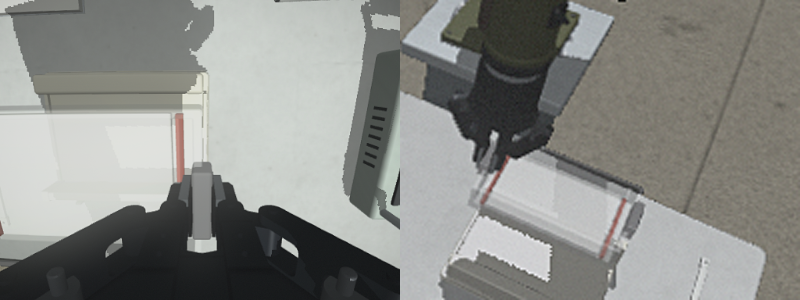

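The tray is up, level, and its weight reads correctly (2.3 N). I'll carry it toward the light box and take a wrist view on the way.

Emit:
servo_tool(commands=[{"tx": 0,"ty": 0.4,"tz": -0.2,"rx": 0,"ry": 0,"rz": 0.06},{"tx": 0,"ty": 0.8,"tz": -0.3,"rx": 0,"ry": 0,"rz": 0.06},{"tx": 0,"ty": 1,"tz": -0.3,"rx": 0,"ry": 0,"rz": 0.06},{"tx": 0,"ty": 1,"tz": -0.3,"rx": 0,"ry": 0,"rz": 0},{"tx": 0,"ty": 1,"tz": -0.3,"rx": 0,"ry": 0,"rz": 0},{"tx": 0,"ty": 1,"tz": -0.1,"rx": 0,"ry": 0,"rz": 0},{"tx": 0,"ty": 0.8,"tz": 0,"rx": 0,"ry": 0,"rz": 0},{"tx": 0,"ty": 0.3,"tz": 0,"rx": 0,"ry": 0,"rz": 0}])

```text
time: 8.45
eef_pos: [0.4921, -0.0501, 0.1749]
orientation: [1.0, 0.003, -0.001, 0.0]
force: [-0.6, 0.2, -1.8]
grip_width: 0.0107
grasp_force: 59.0
```

```bash
python3 - <<'E'
from h import *
st=bot.get_state(); print(st["eef_pos"],st["orientation"],st["force"])
ci=info("wrist"); W=bot.get_image("wrist")[:,:,::-1]
np.save("pics/w4.npy",W); json.dump({k:np.array(v).tolist() for k,v in ci.items()},open("pics/w4.json","w"))
cv2.imwrite("pics/w4.png",np.clip(cv2.resize(W,(800,600),interpolation=cv2.INTER_CUBIC)*1.4,0,255).astype(np.uint8))
E
```

```text
[ 0.49214319 -0.05012115  0.17485227] [ 9.99994986e-01  2.94432905e-03 -1.06156346e-03  4.80864011e-04] [-0.56864462  0.16630797 -1.84216586]
```

View pics/w4.png

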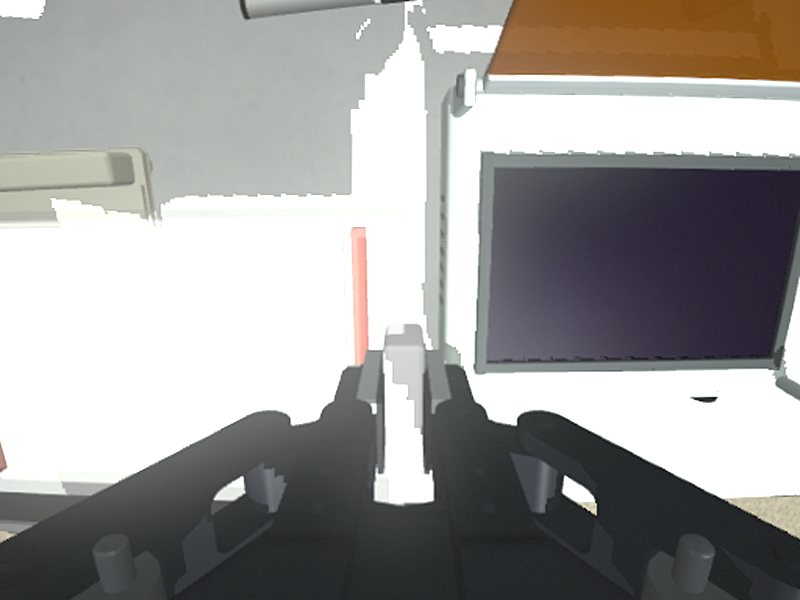

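The wrist view shows the inner glass corners clearly at (494,167), (488,361) and (777,357), with the top edge running on to (798,171).

```bash
python3 - <<'E'
from h import *
ci=json.load(open("pics/w4.json")); f=lambda p:(np.array(p)+.5)/1.5625-.5
TL,BL,BR,T2=at_z(ci,f([(494,167),(488,361),(777,357),(798,171)]),.061)
print(np.round([TL,BL,BR,T2],4),"BL-BR",np.linalg.norm(BL-BR),"TL-BL",np.linalg.norm(TL-BL))
print("centre",(TL+BR)/2); 
for a,b in((TL,T2),(BL,BR)):
    d=a-b; print("yaw",np.degrees(np.arctan2(d[0],d[1])))
d=TL-BL; print("yaw side",np.degrees(np.arctan2(d[1],d[0])))
# tray: red line & grip now
g=at_z(ci,f([(404,333)]),.2); print(g)
# held tray's long far edge
w=at_z(ci,f([(162,198),(352,196)]),.19); e=w[0]-w[1]; print("tray edge yaw",np.degrees(np.arctan2(e[0],e[1])))
E
```

```text
[[ 0.5607 -0.1055  0.061 ]
 [ 0.4334 -0.1087  0.061 ]
 [ 0.4359 -0.3144  0.061 ]
 [ 0.5627 -0.3009  0.061 ]] BL-BR 0.2057424396039583 TL-BL 0.12741231794077673
centre [ 0.49831603 -0.20996083  0.061     ]
yaw -0.5825613425734781
yaw -0.7093671441601851
yaw side 1.4124374520429814
[[ 0.50356926 -0.05075534  0.2       ]]
tray edge yaw -0.5378051042556601
```

Emit:
servo_tool(commands=[{"tx": 0,"ty": 0.4,"tz": 0,"rx": 0,"ry": 0,"rz": -0.03},{"tx": 0,"ty": 0.8,"tz": 0,"rx": 0,"ry": 0,"rz": 0},{"tx": 0,"ty": 1,"tz": 0,"rx": 0,"ry": 0,"rz": 0},{"tx": 0,"ty": 1,"tz": 0,"rx": 0,"ry": 0,"rz": 0},{"tx": 0,"ty": 1,"tz": 0,"rx": 0,"ry": 0,"rz": 0},{"tx": 0,"ty": 1,"tz": 0,"rx": 0,"ry": 0,"rz": 0},{"tx": 0.1,"ty": 1,"tz": 0,"rx": 0,"ry": 0,"rz": 0},{"tx": 0.1,"ty": 1,"tz": 0.2,"rx": 0,"ry": 0,"rz": 0}])

```text
time: 9.3
eef_pos: [0.5024, -0.2641, 0.1699]
orientation: [1.0, 0.007, 0.001, 0.0]
force: [0.9, 0.6, -3.6]
grip_width: 0.0108
grasp_force: 59.0
```

Emit:
servo_tool(commands=[{"tx": 0,"ty": 0.7,"tz": 0.4,"rx": 0,"ry": 0,"rz": 0},{"tx": 0,"ty": 0.4,"tz": 0.6,"rx": 0,"ry": 0,"rz": 0},{"tx": 0,"ty": 0.1,"tz": 0.6,"rx": 0,"ry": 0,"rz": 0},{"tx": 0,"ty": 0,"tz": 0.4,"rx": 0,"ry": 0,"rz": 0},{"tx": 0,"ty": 0,"tz": 0.2,"rx": 0,"ry": 0,"rz": 0},{"tx": 0,"ty": 0,"tz": 0,"rx": 0,"ry": 0,"rz": 0}])

```text
time: 9.9
eef_pos: [0.5018, -0.2981, 0.1027]
orientation: [1.0, 0.007, -0.001, -0.001]
force: [0.3, -0.3, -3.2]
grip_width: 0.0109
grasp_force: 59.0
```

Emit:
servo_tool(commands=[{"tx": -0.05,"ty": 0.1,"tz": 0.3,"rx": 0,"ry": 0,"rz": 0.02},{"tx": -0.03,"ty": 0,"tz": 0.4,"rx": 0,"ry": 0,"rz": 0},{"tx": 0,"ty": 0,"tz": 0.4,"rx": 0,"ry": 0,"rz": 0},{"tx": 0,"ty": 0,"tz": 0.3,"rx": 0,"ry": 0,"rz": 0},{"tx": 0,"ty": 0,"tz": 0.2,"rx": 0,"ry": 0,"rz": 0},{"tx": 0,"ty": 0,"tz": 0.1,"rx": 0,"ry": 0,"rz": 0},{"tx": 0,"ty": 0,"tz": 0,"rx": 0,"ry": 0,"rz": 0}])

```text
time: 10.6
eef_pos: [0.4998, -0.3021, 0.0522]
orientation: [1.0, 0.005, -0.0, -0.0]
force: [0.0, 0.6, -2.4]
grip_width: 0.0107
grasp_force: 59.0
```

```bash
python3 - <<'E'
from h import *
st=bot.get_state(); print(st["eef_pos"],st["orientation"],st["force"],st["ft_torque"])
T=bot.get_image("top")[:,:,::-1]; S=bot.get_image("scene")[:,:,::-1]; W=bot.get_image("wrist")[:,:,::-1]
a=cv2.resize(T[125:245,258:342],(420,600),interpolation=cv2.INTER_CUBIC)
b=cv2.resize(S[115:225,140:280],(380,299),interpolation=cv2.INTER_CUBIC); c=cv2.resize(W,(380,301))
cv2.imwrite("pics/p1.png",np.clip(np.hstack([np.vstack([b,c]),a]).astype(float)*1.4,0,255).astype(np.uint8))
E
```

```text
[ 0.49976925 -0.30206677  0.05215365] [ 9.99987317e-01  5.01681111e-03 -3.54188548e-04 -2.67175532e-04] [ 0.00501385  0.63268071 -2.42560123] [-0.16418255 -0.04889921  0.02870292]
```

View pics/p1.png

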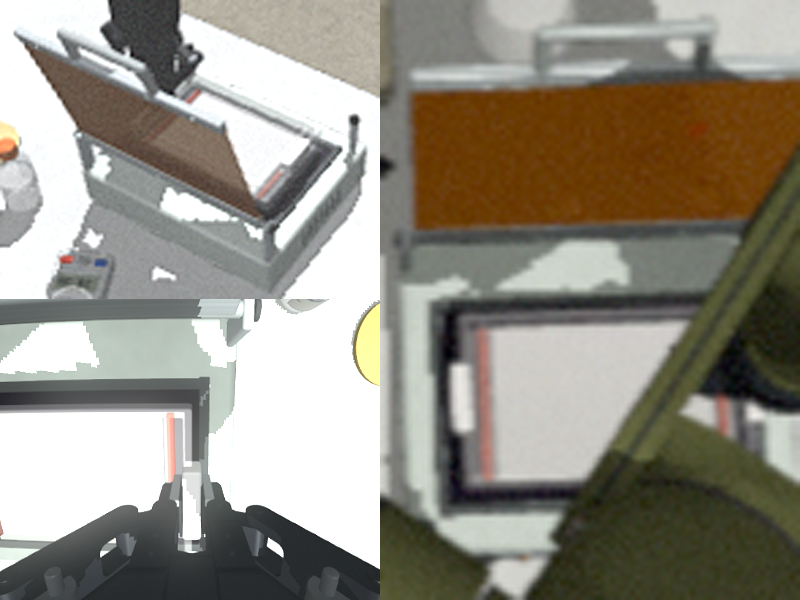

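The tray is hanging within the frame. Its left grip is at (461,398) in the top crop; I'll check that against its expected position.

```bash
python3 - <<'E'
from h import *
ci=info("top"); R=lambda p:[((x-380+.5)/5-.5+258,(y+.5)/5-.5+125) for x,y in p]
print("left grip",at_z(ci,R([(461,398)]),.112),"tray far/near rim left",at_z(ci,R([(470,317),(470,488)]),.102))
print("frame outer TL,BL",at_z(ci,R([(437,300),(447,510)]),.064))
E
```

```text
left grip [[ 0.49318628 -0.11569555  0.112     ]] tray far/near rim left [[ 0.54772138 -0.12315302  0.102     ]
 [ 0.43682361 -0.12010831  0.102     ]]
frame outer TL,BL [[ 0.56766538 -0.10251487  0.064     ]
 [ 0.42702705 -0.10569253  0.064     ]]
```

The tray sits about 4 mm too near, so I'll nudge it +3 mm and lower it to contact.

Emit:
servo_tool(commands=[{"tx": 0.05,"ty": 0,"tz": 0,"rx": 0,"ry": 0,"rz": 0},{"tx": 0.05,"ty": 0,"tz": 0.05,"rx": 0,"ry": 0,"rz": 0},{"tx": 0,"ty": 0,"tz": 0.05,"rx": 0,"ry": 0,"rz": 0},{"tx": 0,"ty": 0,"tz": 0.05,"rx": 0,"ry": 0,"rz": 0},{"tx": 0,"ty": 0,"tz": 0,"rx": 0,"ry": 0,"rz": 0}])

```text
time: 11.25
eef_pos: [0.5027, -0.302, 0.0479]
orientation: [1.0, 0.005, -0.0, -0.0]
force: [-0.2, 0.2, -2.2]
grip_width: 0.0106
grasp_force: 59.0
```

Emit:
servo_tool(commands=[{"tx": 0,"ty": 0,"tz": 0.04,"rx": 0,"ry": 0,"rz": 0},{"tx": 0,"ty": 0,"tz": 0.03,"rx": 0,"ry": 0,"rz": 0},{"tx": 0,"ty": 0,"tz": 0,"rx": 0,"ry": 0,"rz": 0}])

```text
time: 11.55
eef_pos: [0.503, -0.3022, 0.0461]
orientation: [1.0, 0.005, 0.0, -0.0]
force: [0.3, -0.2, -3.0]
grip_width: 0.0107
grasp_force: 59.0
```

Emit:
servo_tool(commands=[{"tx": 0,"ty": 0,"tz": 0.04,"rx": 0,"ry": 0,"rz": 0},{"tx": 0,"ty": 0,"tz": 0,"rx": 0,"ry": 0,"rz": 0}])

```text
time: 11.75
eef_pos: [0.5031, -0.3023, 0.0456]
orientation: [1.0, 0.005, 0.0, 0.0]
force: [-1.8, 0.7, 3.4]
grip_width: 0.0106
grasp_force: 59.8
```

Emit:
servo_tool(commands=[{"tx": 0,"ty": 0,"tz": 0.03,"rx": 0,"ry": 0,"rz": 0},{"tx": 0,"ty": 0,"tz": 0,"rx": 0,"ry": 0,"rz": 0}])

```text
time: 11.95
eef_pos: [0.5031, -0.3023, 0.0456]
orientation: [1.0, 0.005, 0.0, 0.0]
force: [-2.5, 2.5, 9.8]
grip_width: 0.0109
grasp_force: 60.7
```

Contact at the predicted height. Releasing.

Emit:
servo_tool(commands=[{"tx": 0,"ty": 0,"tz": -0.05,"rx": 0,"ry": 0,"rz": 0},{"tx": 0,"ty": 0,"tz": 0,"rx": 0,"ry": 0,"rz": 0},{"tx": 0,"ty": 0,"tz": 0,"rx": 0,"ry": 0,"rz": 0},{"tx": 0,"ty": 0,"tz": 0,"rx": 0,"ry": 0,"rz": 0},{"tx": 0,"ty": 0,"tz": 0,"rx": 0,"ry": 0,"rz": 0},{"tx": 0,"ty": 0,"tz": 0,"rx": 0,"ry": 0,"rz": 0},{"tx": 0,"ty": 0,"tz": 0,"rx": 0,"ry": 0,"rz": 0},{"tx": 0,"ty": 0,"tz": 0,"rx": 0,"ry": 0,"rz": 0}], grip=1.0)

```text
time: 12.75
eef_pos: [0.503, -0.3022, 0.0454]
orientation: [1.0, 0.005, -0.0, -0.0]
force: [-0.5, 0.6, 0.0]
grip_width: 0.0855
grasp_force: 0.0
```

Emit:
servo_tool(commands=[{"tx": 0,"ty": 0,"tz": -0.3,"rx": 0,"ry": 0,"rz": 0},{"tx": 0,"ty": 0,"tz": -0.6,"rx": 0,"ry": 0,"rz": 0},{"tx": 0,"ty": 0,"tz": -1,"rx": 0,"ry": 0,"rz": 0},{"tx": 0,"ty": 0,"tz": -1,"rx": 0,"ry": 0,"rz": 0},{"tx": 0,"ty": 0,"tz": -1,"rx": 0,"ry": 0,"rz": 0},{"tx": 0,"ty": 0,"tz": -1,"rx": 0,"ry": 0,"rz": 0},{"tx": 0,"ty": 0,"tz": -1,"rx": 0,"ry": 0,"rz": 0},{"tx": 0,"ty": 0,"tz": -1,"rx": 0,"ry": 0,"rz": 0}])

```text
time: 13.55
eef_pos: [0.5028, -0.302, 0.2546]
orientation: [1.0, 0.005, 0.0, 0.0]
force: [0.5, -0.4, -0.6]
grip_width: 0.0852
grasp_force: 0.0
```

Tray released. Now I'll rise and turn the wrist −90° for the handle bar.

Emit:
servo_tool(commands=[{"tx": 0,"ty": 0,"tz": -0.6,"rx": 0,"ry": 0,"rz": -0.5},{"tx": 0,"ty": 0,"tz": -0.8,"rx": 0,"ry": 0,"rz": -0.95},{"tx": 0,"ty": 0,"tz": -0.8,"rx": 0,"ry": 0,"rz": -1},{"tx": 0,"ty": 0,"tz": -0.8,"rx": 0,"ry": 0,"rz": -1},{"tx": 0,"ty": 0,"tz": -0.6,"rx": 0,"ry": 0,"rz": -1},{"tx": 0,"ty": 0,"tz": -0.2,"rx": 0,"ry": 0,"rz": -1},{"tx": 0,"ty": 0,"tz": 0,"rx": 0,"ry": 0,"rz": -1},{"tx": 0,"ty": 0,"tz": 0,"rx": 0,"ry": 0,"rz": -1}])

```text
time: 14.35
eef_pos: [0.5029, -0.3021, 0.3678]
orientation: [0.864, 0.504, 0.0, 0.001]
force: [-0.4, -0.0, -0.9]
grip_width: 0.0855
grasp_force: 0.0
```

Emit:
servo_tool(commands=[{"tx": 0,"ty": 0,"tz": 0,"rx": 0,"ry": 0,"rz": -1},{"tx": 0,"ty": 0,"tz": 0,"rx": 0,"ry": 0,"rz": -1},{"tx": 0,"ty": 0,"tz": 0,"rx": 0,"ry": 0,"rz": -1},{"tx": 0,"ty": 0,"tz": 0,"rx": 0,"ry": 0,"rz": -0.8},{"tx": 0,"ty": 0,"tz": 0,"rx": 0,"ry": 0,"rz": 0}])

```text
time: 14.85
eef_pos: [0.5027, -0.302, 0.3672]
orientation: [0.703, 0.711, 0.0, 0.0]
force: [1.1, 0.2, -0.0]
grip_width: 0.0854
grasp_force: 0.0
```

Emit:
servo_tool(commands=[{"tx": 0.53,"ty": 0.85,"tz": 0,"rx": 0,"ry": 0,"rz": 0},{"tx": 0.53,"ty": 0.85,"tz": 0,"rx": 0,"ry": 0,"rz": 0},{"tx": 0.53,"ty": 0.85,"tz": 0,"rx": 0,"ry": 0,"rz": 0},{"tx": 0.53,"ty": 0.85,"tz": 0,"rx": 0,"ry": 0,"rz": 0},{"tx": 0.53,"ty": 0.85,"tz": 0,"rx": 0,"ry": 0,"rz": 0},{"tx": 0.53,"ty": 0.85,"tz": 0,"rx": 0,"ry": 0,"rz": 0},{"tx": 0,"ty": 0,"tz": 0,"rx": 0,"ry": 0,"rz": 0}])

```text
time: 15.55
eef_pos: [0.6577, -0.2027, 0.3656]
orientation: [0.703, 0.711, 0.001, -0.0]
force: [-0.7, -0.1, -0.4]
grip_width: 0.0851
grasp_force: 0.0
```

```bash
python3 - <<'E'
from h import *
st=bot.get_state(); print(st["eef_pos"],st["orientation"])
def red(im):
    h=cv2.cvtColor(im,cv2.COLOR_RGB2HSV).astype(int); m=(((h[...,0]<8)|(h[...,0]>172))&(h[...,1]>70)&(h[...,2]>90)).astype(np.uint8)
    n,l,s,c=cv2.connectedComponentsWithStats(m); out=[]
    for i in range(1,n):
        if s[i,4]>=10:
            ys,xs=np.nonzero(l==i); t,b=ys.min(),ys.max(); out.append((c[i].round(1).tolist(),int(s[i,4]),int(t),int(b),xs[ys<=t+2].mean().round(1),xs[ys>=b-2].mean().round(1)))
    return out
a=np.load("pics/top0.npy"); T=bot.get_image("top"); S=bot.get_image("scene"); ci=info("top")
print("before"); [print(o) for o in red(a)]
print("now"); [print(o) for o in red(T)]
m=[o[0] for o in red(T) if 258<o[0][0]<345 and 180<o[0][1]<235]; 
if m: print(at_z(ci,m,.068).round(4))
m=[o[0] for o in red(a) if 130<o[0][0]<205 and 180<o[0][1]<240]; print(at_z(ci,m,.024).round(4))
np.save("pics/T5.npy",T);np.save("pics/S5.npy",S)
# shield bar diff in scene between start and now
d=np.abs(S[115:190,140:230].astype(int)-np.load("pics/scene0.npy")[115:190,140:230]).max(2); print("diff share",(d>40).mean())
E
```

```text
[ 0.65765782 -0.20267452  0.36555348] [ 7.03202899e-01  7.10988775e-01  7.02882533e-04 -3.88822261e-04]
before
([98.3, 112.6], 47, 97, 129, np.float64(99.0), np.float64(97.5))
([147.1, 212.6], 33, 200, 228, np.float64(147.4), np.float64(147.0))
([193.0, 217.5], 18, 209, 226, np.float64(193.0), np.float64(193.0))
now
([98.4, 109.3], 37, 97, 123, np.float64(99.0), np.float64(98.0))
([408.5, 97.3], 13, 96, 98, np.float64(408.5), np.float64(408.5))
([325.3, 202.4], 33, 189, 217, np.float64(324.4), np.float64(326.0))
[[ 0.5026 -0.2865  0.068 ]]
[[0.4882 0.3141 0.024 ]
 [0.4679 0.1578 0.024 ]]
diff share 0.15837037037037038
```

The tray's red strip gives a centre within about 2–3 mm of the seat. Next I'll descend on the bar (tips about 12 mm below its centre) and close.

Emit:
servo_tool(commands=[{"tx": 0,"ty": -0.08,"tz": 0.6,"rx": 0,"ry": 0,"rz": 0},{"tx": 0,"ty": 0,"tz": 0.7,"rx": 0,"ry": 0,"rz": 0},{"tx": 0,"ty": 0,"tz": 0.6,"rx": 0,"ry": 0,"rz": 0},{"tx": 0,"ty": 0,"tz": 0.5,"rx": 0,"ry": 0,"rz": 0},{"tx": 0,"ty": 0,"tz": 0.5,"rx": 0,"ry": 0,"rz": 0},{"tx": 0,"ty": 0,"tz": 0,"rx": 0,"ry": 0,"rz": 0}])

```text
time: 16.25
eef_pos: [0.65, -0.2058, 0.2776]
orientation: [0.705, 0.71, -0.001, -0.002]
force: [-0.2, -0.5, -0.7]
grip_width: 0.0853
grasp_force: 0.0
```

Emit:
servo_tool(commands=[{"tx": 0,"ty": 0,"tz": 0,"rx": 0,"ry": 0,"rz": 0},{"tx": 0,"ty": 0,"tz": 0,"rx": 0,"ry": 0,"rz": 0},{"tx": 0,"ty": 0,"tz": 0,"rx": 0,"ry": 0,"rz": 0},{"tx": 0,"ty": 0,"tz": 0,"rx": 0,"ry": 0,"rz": 0},{"tx": 0,"ty": 0,"tz": 0,"rx": 0,"ry": 0,"rz": 0},{"tx": 0,"ty": 0,"tz": 0,"rx": 0,"ry": 0,"rz": 0},{"tx": 0,"ty": 0,"tz": 0,"rx": 0,"ry": 0,"rz": 0},{"tx": 0,"ty": 0,"tz": 0,"rx": 0,"ry": 0,"rz": 0}], grip=0.0)

```text
time: 17.05
eef_pos: [0.6532, -0.2053, 0.2801]
orientation: [0.703, 0.711, 0.0, 0.001]
force: [1.3, -0.2, 3.1]
grip_width: 0.0076
grasp_force: 58.7
```

The width reads 7.6 mm with an upward push, so the tips may be only just round the bar. I'll reopen, go 9 mm lower and grip again.

Emit:
servo_tool(commands=[{"tx": 0,"ty": 0,"tz": 0,"rx": 0,"ry": 0,"rz": 0},{"tx": 0,"ty": 0,"tz": 0,"rx": 0,"ry": 0,"rz": 0},{"tx": 0,"ty": 0,"tz": 0,"rx": 0,"ry": 0,"rz": 0},{"tx": 0,"ty": 0,"tz": 0,"rx": 0,"ry": 0,"rz": 0},{"tx": 0,"ty": 0,"tz": 0.15,"rx": 0,"ry": 0,"rz": 0},{"tx": 0,"ty": 0,"tz": 0.15,"rx": 0,"ry": 0,"rz": 0},{"tx": 0,"ty": 0,"tz": 0,"rx": 0,"ry": 0,"rz": 0}], grip=0.6)

```text
time: 17.75
eef_pos: [0.6519, -0.2051, 0.2692]
orientation: [0.704, 0.711, -0.0, -0.001]
force: [0.3, -0.1, -0.3]
grip_width: 0.0511
grasp_force: 0.0
```

Emit:
servo_tool(commands=[{"tx": 0,"ty": 0,"tz": 0,"rx": 0,"ry": 0,"rz": 0},{"tx": 0,"ty": 0,"tz": 0,"rx": 0,"ry": 0,"rz": 0},{"tx": 0,"ty": 0,"tz": 0,"rx": 0,"ry": 0,"rz": 0},{"tx": 0,"ty": 0,"tz": 0,"rx": 0,"ry": 0,"rz": 0},{"tx": 0,"ty": 0,"tz": 0,"rx": 0,"ry": 0,"rz": 0},{"tx": 0,"ty": 0,"tz": 0,"rx": 0,"ry": 0,"rz": 0},{"tx": 0,"ty": 0,"tz": 0,"rx": 0,"ry": 0,"rz": 0}], grip=0.0)

```text
time: 18.45
eef_pos: [0.6529, -0.2054, 0.2709]
orientation: [0.704, 0.711, 0.0, 0.0]
force: [1.3, -0.9, 2.4]
grip_width: 0.0074
grasp_force: 58.6
```

Same width, so both grips were sound. I'll regrip 6 mm higher for panel clearance at 45°.

Emit:
servo_tool(commands=[{"tx": 0,"ty": 0,"tz": 0,"rx": 0,"ry": 0,"rz": 0},{"tx": 0,"ty": 0,"tz": 0,"rx": 0,"ry": 0,"rz": 0},{"tx": 0,"ty": 0,"tz": 0,"rx": 0,"ry": 0,"rz": 0},{"tx": 0,"ty": 0,"tz": -0.2,"rx": 0,"ry": 0,"rz": 0},{"tx": 0,"ty": 0,"tz": 0,"rx": 0,"ry": 0,"rz": 0}], grip=0.5)

```text
time: 18.95
eef_pos: [0.6531, -0.2055, 0.2775]
orientation: [0.704, 0.711, 0.0, 0.001]
force: [-0.6, -1.5, -0.0]
grip_width: 0.0427
grasp_force: 0.0
```

Emit:
servo_tool(commands=[{"tx": 0,"ty": 0,"tz": 0,"rx": 0,"ry": 0,"rz": 0},{"tx": 0,"ty": 0,"tz": 0,"rx": 0,"ry": 0,"rz": 0},{"tx": 0,"ty": 0,"tz": 0,"rx": 0,"ry": 0,"rz": 0},{"tx": 0,"ty": 0,"tz": 0,"rx": 0,"ry": 0,"rz": 0},{"tx": 0,"ty": 0,"tz": 0,"rx": 0,"ry": 0,"rz": 0},{"tx": 0,"ty": 0,"tz": 0,"rx": 0,"ry": 0,"rz": 0},{"tx": 0,"ty": 0,"tz": 0,"rx": 0,"ry": 0,"rz": 0}], grip=0.0)

```text
time: 19.65
eef_pos: [0.6529, -0.2053, 0.2768]
orientation: [0.704, 0.711, 0.0, 0.0]
force: [-0.1, -0.4, 1.7]
grip_width: 0.0076
grasp_force: 58.7
```

```bash
python3 - <<'E'
from h import *
p=bot.get_state()["eef_pos"]; print(p,bot.get_state()["force"],bot.get_state()["grip_width"])
# arc in tool axes: ty=+x, tz=-z ; hinge x candidates
hx=p[0]; 
for H in (.6005,.6035):
    th0=np.arccos(-(p[0]-H)/.225); th=np.linspace(th0,np.pi/4,23)
    q=np.c_[H-.225*np.cos(th),.225*np.sin(th)]; d=np.diff(q,axis=0)/.03
    print(H,np.degrees(th0),[(round(a,2),round(-b,2)) for a,b in d], "final eef",p[0]+q[-1,0]-q[0,0],p[2]+q[-1,1]-q[0,1])
E
```

```text
[ 0.6528641  -0.20530042  0.27675343] [-0.10383173 -0.37379871  1.73232672] 0.0075748380892595455
0.6005 103.45781242923188 [(np.float64(-0.34), np.float64(-0.07)), (np.float64(-0.34), np.float64(-0.06)), (np.float64(-0.35), np.float64(-0.04)), (np.float64(-0.35), np.float64(-0.03)), (np.float64(-0.35), np.float64(-0.01)), (np.float64(-0.35), np.float64(0.01)), (np.float64(-0.35), np.float64(0.02)), (np.float64(-0.35), np.float64(0.04)), (np.float64(-0.34), np.float64(0.06)), (np.float64(-0.34), np.float64(0.07)), (np.float64(-0.34), np.float64(0.09)), (np.float64(-0.33), np.float64(0.1)), (np.float64(-0.33), np.float64(0.12)), (np.float64(-0.32), np.float64(0.13)), (np.float64(-0.32), np.float64(0.15)), (np.float64(-0.31), np.float64(0.16)), (np.float64(-0.3), np.float64(0.18)), (np.float64(-0.29), np.float64(0.19)), (np.float64(-0.28), np.float64(0.2)), (np.float64(-0.27), np.float64(0.22)), (np.float64(-0.26), np.float64(0.23)), (np.float64(-0.25), np.float64(0.24))] final eef 0.4414009742330268 0.21703061293780612
0.6035 102.67355963543636 [(np.float64(-0.34), np.float64(-0.07)),
[... 168 characters left out ...]
at64(-0.34), np.float64(0.01)), (np.float64(-0.34), np.float64(0.03)), (np.float64(-0.34), np.float64(0.04)), (np.float64(-0.34), np.float64(0.06)), (np.float64(-0.34), np.float64(0.07)), (np.float64(-0.33), np.float64(0.09)), (np.float64(-0.33), np.float64(0.1)), (np.float64(-0.32), np.float64(0.12)), (np.float64(-0.32), np.float64(0.13)), (np.float64(-0.31), np.float64(0.15)), (np.float64(-0.3), np.float64(0.16)), (np.float64(-0.3), np.float64(0.17)), (np.float64(-0.29), np.float64(0.19)), (np.float64(-0.28), np.float64(0.2)), (np.float64(-0.27), np.float64(0.21)), (np.float64(-0.26), np.float64(0.23)), (np.float64(-0.25), np.float64(0.24))] final eef 0.4444009742330267 0.21633438477537398
```

Emit:
servo_tool(commands=[{"tx": 0,"ty": -0.34,"tz": -0.07,"rx": 0,"ry": 0,"rz": 0},{"tx": 0,"ty": -0.34,"tz": -0.055,"rx": 0,"ry": 0,"rz": 0},{"tx": 0,"ty": -0.345,"tz": -0.04,"rx": 0,"ry": 0,"rz": 0},{"tx": 0,"ty": -0.345,"tz": -0.025,"rx": 0,"ry": 0,"rz": 0},{"tx": 0,"ty": -0.345,"tz": -0.01,"rx": 0,"ry": 0,"rz": 0},{"tx": 0,"ty": -0.345,"tz": 0.01,"rx": 0,"ry": 0,"rz": 0},{"tx": 0,"ty": -0.345,"tz": 0.025,"rx": 0,"ry": 0,"rz": 0}])

```text
time: 20.35
eef_pos: [0.5799, -0.2063, 0.2828]
orientation: [0.704, 0.711, 0.0, 0.001]
force: [1.0, 0.2, 6.8]
grip_width: 0.0076
grasp_force: 59.0
```

Emit:
servo_tool(commands=[{"tx": 0,"ty": -0.345,"tz": 0.04,"rx": 0,"ry": 0,"rz": 0},{"tx": 0,"ty": -0.34,"tz": 0.06,"rx": 0,"ry": 0,"rz": 0},{"tx": 0,"ty": -0.34,"tz": 0.07,"rx": 0,"ry": 0,"rz": 0},{"tx": 0,"ty": -0.335,"tz": 0.09,"rx": 0,"ry": 0,"rz": 0},{"tx": 0,"ty": -0.33,"tz": 0.1,"rx": 0,"ry": 0,"rz": 0},{"tx": 0,"ty": -0.325,"tz": 0.12,"rx": 0,"ry": 0,"rz": 0}])

```text
time: 20.95
eef_pos: [0.5183, -0.207, 0.2665]
orientation: [0.704, 0.711, -0.001, -0.0]
force: [-0.4, -2.8, 1.9]
grip_width: 0.0077
grasp_force: 62.5
```

Emit:
servo_tool(commands=[{"tx": 0,"ty": -0.32,"tz": 0.13,"rx": 0,"ry": 0,"rz": 0},{"tx": 0,"ty": -0.315,"tz": 0.15,"rx": 0,"ry": 0,"rz": 0},{"tx": 0,"ty": -0.31,"tz": 0.16,"rx": 0,"ry": 0,"rz": 0},{"tx": 0,"ty": -0.3,"tz": 0.175,"rx": 0,"ry": 0,"rz": 0},{"tx": 0,"ty": -0.29,"tz": 0.19,"rx": 0,"ry": 0,"rz": 0},{"tx": 0,"ty": -0.28,"tz": 0.2,"rx": 0,"ry": 0,"rz": 0},{"tx": 0,"ty": 0,"tz": 0,"rx": 0,"ry": 0,"rz": 0}])

```text
time: 21.65
eef_pos: [0.4638, -0.2076, 0.2357]
orientation: [0.704, 0.71, -0.001, -0.0]
force: [-0.2, -4.5, -0.0]
grip_width: 0.0077
grasp_force: 62.3
```

```bash
python3 - <<'E'
from h import *
from scipy.optimize import least_squares
st=bot.get_state(); p=st["eef_pos"]; print(p,st["force"],st["grip_width"],st["ft_torque"])
Q=np.array([[.6529,.2768],[.5799,.2828],[.5183,.2665],[p[0],p[2]]])
r=least_squares(lambda h:np.hypot(Q[:,0]-h[0],Q[:,1]-h[1])-.225,[.602,.06]); H=r.x; print("hinge(eef)",H,r.fun)
th=np.degrees(np.arctan2(p[2]-H[1],-(p[0]-H[0]))); print("theta",th)
for h in (H,[.602,H[1]]): print("to 45:",(h[0]-.1591-p[0])/.03, -(h[1]+.1591-p[2])/.03)
E
```

```text
[ 0.46380346 -0.20759749  0.23572516] [-2.49940859e-01 -4.48094425e+00 -3.09616763e-03] 0.007701379092230751 [-0.76234841 -0.31855423 -0.00909355]
hinge(eef) [0.60186489 0.05806916] [-3.94205128e-04  8.01699374e-04 -4.41529363e-04 -5.29870754e-06]
theta 52.14822442107515
to 45: -0.7012854859757741 0.6185334574731934
to 45: -0.6967818915891082 0.6185334574731934
```

Emit:
servo_tool(commands=[{"tx": -0.03,"ty": -0.26,"tz": 0.215,"rx": 0,"ry": 0,"rz": 0},{"tx": 0,"ty": -0.24,"tz": 0.21,"rx": 0,"ry": 0,"rz": 0},{"tx": 0,"ty": -0.2,"tz": 0.195,"rx": 0,"ry": 0,"rz": 0},{"tx": 0,"ty": 0,"tz": 0,"rx": 0,"ry": 0,"rz": 0},{"tx": 0,"ty": 0,"tz": 0,"rx": 0,"ry": 0,"rz": 0},{"tx": 0,"ty": 0,"tz": 0,"rx": 0,"ry": 0,"rz": 0}])

```text
time: 22.25
eef_pos: [0.4443, -0.2077, 0.2183]
orientation: [0.704, 0.711, 0.0, -0.001]
force: [-1.1, -0.4, 1.0]
grip_width: 0.0078
grasp_force: 63.3
```

```bash
python3 - <<'E'
from h import *
st=bot.get_state(); p=st["eef_pos"]; print(p,st["force"],st["grip_width"],st["grasp_force"],np.abs(st["joint_velocities"]).max(), "theta",np.degrees(np.arctan2(p[2]-.0581,.6019-p[0])))
# bystanders unmoved? image change away from arm/shield/tray; marker, bottle, timer regions
for n in("scene","top"):
    a=np.load(f"pics/{n}0.npy").astype(int); b=bot.get_image(n).astype(int); d=np.abs(a-b).max(2)>50
    np.save(f"pics/{n}9.npy",b.astype(np.uint8))
    R={"scene":{"bottle":(165,194,138,156),"timer?":(205,225,158,183),"marker":(238,263,226,270)},"top":{"bottle":(150,172,348,366),"marker":(155,166,222,262)}}[n]
    for k,(y0,y1,x0,x1) in R.items(): print(n,k,d[y0:y1,x0:x1].mean().round(2))
E
```

```text
[ 0.44429032 -0.20770534  0.21828393] [-1.11314265 -0.37576804  0.97603631] 0.007756291519706823 63.28229784965515 0.004409214498396052 theta 45.4641060380593
scene bottle 0.04
scene timer? 0.53
scene marker 0.23
top bottle 0.04
top marker 0.16
```

Emit:
servo_tool(commands=[{"tx": 0,"ty": -0.04,"tz": 0.04,"rx": 0,"ry": 0,"rz": 0},{"tx": 0,"ty": 0,"tz": 0,"rx": 0,"ry": 0,"rz": 0},{"tx": 0,"ty": 0,"tz": 0,"rx": 0,"ry": 0,"rz": 0},{"tx": 0,"ty": 0,"tz": 0,"rx": 0,"ry": 0,"rz": 0}])

```text
time: 22.75
eef_pos: [0.4432, -0.2078, 0.2171]
orientation: [0.703, 0.711, 0.0, -0.0]
force: [-2.2, 2.8, 2.7]
grip_width: 0.0079
grasp_force: 63.4
```

```bash
python3 - <<'E'
from h import *
st=bot.get_state(); p=st["eef_pos"]; print(p,st["force"],st["grasp_force"],"theta",np.degrees(np.arctan2(p[2]-.0581,.6019-p[0])))
print(bot.job_done())
E
```

```text
[ 0.44315256 -0.20779287  0.21710789] [-2.21718417  2.80263672  2.69765789] 63.432780504226685 theta 45.046962499931865
the job is handed in; nothing more can be done
None
```

I handed the job in at about 23 s: the tray is released on the filter glass, by measurement 2–3 mm from centre, and the gripper still holds the shield by its bar at about 45° (45.05° worked out from the arm's position). I kept clear of the timer, marker and bottle, but my only final check was an image comparison, which showed some change around the timer and marker that I put down to shadows.

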